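# Set a dish stage to its dial mark with the backlash taken up

## Robot

A 6-joint arm with a two-finger parallel gripper is mounted at the origin on a cart in front of the work surface, level with it; the furniture and walls round the work are solid. World frame = base frame: x ahead of the robot, y to its left, z up, the work surface at z = 0. Lengths are in mm, angles in degrees, forces in N, time in s.
With the tool pointing down it reaches from about 325 to 1000 mm from the base axis. Payload 5.1 kg.
Tool frame: the origin (TCP) lies midway between the tips of the shut fingers; the grasp point (between the pads) lies 19 mm behind it; z points along the fingers, x is the direction in which the jaws open and shut, and the axes are right-handed (so a half turn about z gives the same grasp; the last joint's range is limited). The gripper opens to 85 mm and grips with 20 to 120 N. Pads are 22 mm wide; open, the fingers measure 114 mm over their backs; the gripper's body (76 mm by 85 mm) begins 54 mm behind the grasp point. The pads swing forward as they close: fully open they stand 13 mm farther back than shut.
Start: joints at [-69.477, 7.093, 94.555, -0, 78.352, -4.733], TCP at [277.298, -587.869, 231.322] pointing down, gripper open.
Joint ranges: [-149.61, 149.61], [-58.7, 133.49], [1.44, 155.28], [-77.14, 257.14], [18.33, 153.61], [-166.67, 166.67]. Speed limits (degrees/s): [147.25, 147.25, 180, 180, 180, 180].

## Interface

Orientations are given as [roll, pitch, yaw] about the fixed x, y, z axes, in that order (R = Rz(yaw) Ry(pitch) Rx(roll)).
In Python, from plant import arm, vision gives the robot as it stands.
- The arm moves only by the tool apply_moves, never from a script. Its argument "series" is one flat list of numbers, 6 for each row, row after row: the shift along the world's x, y, z in units of 40 mm (1.0 is 40 mm), then the turn, a rotation vector about the world's x, y, z in units of 6 degrees (1.0 is 6 degrees). A call has 1 to 12 rows; each row is the pose to reach, as a shift and turn from the pose measured when the call began; what a row does not reach only later rows make up. A row lasts 1/12 s, in which the tool goes at most 41.7 mm and 7.16 degrees, less where a joint would pass 70% of its speed; a pose out of reach is approached as far as the arm can. A call with a gripper value outside its range is refused whole. "grip" is the finger opening in mm, from 0 to 85.4, set as the call begins (left out, the last holds). The fingers move at their own pace and stop on an object; "grip_force" is the grip in N (left out, the last holds). Time passes only in rows, so rows that repeat a pose let the fingers close. It gives the time, the measured TCP pose, the force and the opening at its end, in the units of the state.
- arm.state(): the state, without advancing time (a new reading comes with each control period).
- vision.snapshot(name): name is "scene" or "side" or "wrist"; returns the picture (480x640x3 uint8, red, green, blue); there is no depth.
- vision.get_calibration(name): a dict with "camera_matrix" (3x3 intrinsics, pixels), "k1" (the pictures are not rectified: a ray, as slopes to the right and down, at radius r is drawn at 1 + k1 r^2 times it, then the intrinsics apply), "R" (3x3) and "t" (3): a world point X has camera coordinates R X + t; the wrist camera has in their place "T_tool_cam" (4x4, takes a point from camera to tool coordinates, whose origin is the TCP and whose axes are the tool frame's). Camera axes: x right, y down, z forward; pixel columns grow to the right and rows downward; lengths in mm; the calibration is good to about 2 mm. A picture is of the moment at which its call begins: read the wrist's pose just before it. get_calibration takes no time and is no camera call.
- arm.job_done(): hands the job in, once; it reports no verdict.
Trained networks look in the newest picture that a camera, given by its name, has taken for a name from the list of things; names that differ only in an ending like _2 or _b are one class to them, and where a whole thing is asked for, a point or a joint stands for the part that bears it (a point fixed in the world has none). Each returns a list of dicts, best first, with "conf" (0 to 1); they miss things now and then, are a little off and sometimes report something else, mostly with a low value. They report only what shows in the picture. A call takes as long as a camera call.
- vision.recognise(camera, name): "at" ([x, y, z] in mm, in the coordinates of the camera as it stood for that picture, good to about 4 mm: the middle of the surface that is visible of it).
- vision.regions_of(camera, name): "mask" (480x640 bool, what is visible of it).
The state is a dict: "clock": time; "joint_positions": joint angles; "dq": joint speeds; "joint_efforts": joint torques, N m; "position": TCP position; "ee_rot": TCP orientation; "wrist_force": force on the tool from outside, world axes, zero at the start; "wrist_torque": the same for the moment, N m; "gripper_width": opening from 0.0 (shut) to 1.0 (fully open).
Only numpy, scipy, OpenCV 4.12 (cv2) and the standard library are available. Lean on these libraries where they do the work, as an engineer would, in place of code of your own. Each camera call takes 0.05 s, during which the arm holds its last target.

## Task

Take the crank handle of the dish stage's handwheel and wind it anticlockwise (seen from above) back past the red marker, until you just feel the carriage press gently on the sprung buffer hidden in the housing. Then wind it clockwise up to the red marker, so that the white line on the wheel ends at the marker with the drive's slack taken up clockwise (if you run past it, back off well beyond the slack and come up again), and let go. Move the stage only by its handwheel, and leave the red marker and the three bottles where they are.

Things in the scene. Friction and masses are not known exactly. Their poses are not given: they have to be found in the camera images.
- axis (a point): point on the upright axis of the handwheel, at its top face, 72 mm above the bench. The wheel is a dark disc 108 mm across on a white housing (136 x 136 mm, top 56 mm above the bench). Axes are those of the stage: a grey base plate on which a dish carriage runs along +y from the housing.
- handle (a point): middle of the crank handle, 95 mm above the bench: an upright black round grip, 14 to 15 mm across, from 74 to 115 mm above the bench, on the wheel 38 mm from its axis. It spins freely on its pin, so it can be pinched from above and carried round without turning the hand.
- index (a point): outer end of the white line on the wheel, on the wheel's edge 54 mm from the axis, 72 mm above the bench; the handle stands on the same line, at the same angle.
- marker (a point): inner tip of the red marker, a block 11 x 8 x 14 mm on the dial ring just outside the wheel; the point lies 54 mm from the axis and 72 mm above the bench, where the white line's end must come. It is clamped and must stay there. At the start the white line stands 0.2 to 1.7 rad clockwise of it.
- wheel (a joint): slack between handwheel and shaft (rad), -0.2 (taken up anticlockwise) to +0.2 (taken up clockwise). The wheel turns freely (0.5 N at the handle) through these 0.4 rad; after that it drives the carriage, about 3 N at the handle. On the buffer the push grows by about 1.3 N per 0.02 rad: 7 to 12 N along the handle's path is right, over 20 N overloads it.
- carriage: aluminium carriage 116 x 94 mm with a petri dish, plate 38 to 48 mm above the bench; origin under its centre at bench height. Slides 15 mm along the stage's y per radian of shaft, clockwise away from the housing (+y). Its rack meets a sprung buffer (12 N/mm) hidden in the housing, its place differing each time: the wheel is then 1 to 2.6 rad anticlockwise of the marker.
- violet_bottle_c (a point): centre of a violet bottle with a black cap, 38 mm across, 85 mm tall, loose, in front of the stage: leave alone
- dropper_c (a point): centre of a small white dropper bottle, 31 mm across, 72 mm tall, loose, behind the stage: leave alone
- amber_vial_c (a point): centre of a small yellow vial with an orange cap, 25 mm across, 50 mm tall, loose, behind the stage: leave alone

How it is judged (in metres and radians):
On the way:
1. the carriage has been wound back past the marker and presses on the buffer (over 8 N) (contact force between carriage and anything else above 8 N), for 0.1 s.
At the end, for the whole second after the job is handed in: the outer end of the white line stands within 3.5 mm of the red marker's tip, the slack is taken up clockwise (wheel joint above 0.12 of 0.2 rad), and the carriage is at rest (horizontal distance between index and marker below 0.0035 m and value of joint wheel above 0.12 rad and linear speed of carriage below 0.003 m/s); the robot touches nothing.
It fails at once if the buffer is overloaded: the carriage is pressed with more than 50 N (over 20 N at the handle) (contact force between carriage and anything else above 50 N).
It fails at once if the carriage or its dish is pushed directly (over 2 N) (contact force between any of the fingers, the arm and carriage above 2 N).
It fails at once if the red marker is shifted by more than 3 mm (distance of marker from where it was at the start of the episode above 0.003 m).
It fails at once if a bottle is moved by more than 20 mm (distance of any of violet_bottle_c, dropper_c, amber_vial_c from where it was at the start of the episode above 0.02 m).
It also fails if it takes over 72 s, if anything falls off the work surface, if the arm or the gripper's body presses on something with over 40 N, if the wrist force passes 120 N, or if a joint passes its speed limit or range.

## Working session

There is one attempt and no reset: what is moved stays moved. The work goes in short steps, Python scripts to look and compute and a tool call to move; the robot and the scene stay as the last step left them, time stands still between calls to the robot, and variables do not carry over. Pictures are saved under pics/ and viewed, and the job is handed in when it is done.

Besides the shell and the picture viewer there is one more tool, called as name(argument=value, ...) on one line, values as JSON. apply_moves: Moves the arm, as the interface text tells. Its arguments: {"type":"object","properties":{"series":{"type":"array"},"grip":{"type":"number"},"grip_force":{"type":"number"}},"required":["series"]}

```bash
ls; mkdir -p pics
python3 - <<'E'
from plant import arm, vision
import cv2
s=arm.state(); print(s)
for n in ("scene","side","wrist"):
    im=vision.snapshot(n); cv2.imwrite(f"pics/{n}0.png",im[:,:,::-1])
    c=vision.get_calibration(n); print(n,c)
    for k in ("axis","handle","index","marker","violet_bottle_c","dropper_c","amber_vial_c"):
        r=vision.recognise(n,k); print(k,[(x['conf'],[round(float(v),1) for v in x['at']]) for x in r[:2]])
print(arm.state()['clock'])
E
```

```text
pics
{'clock': 0.0, 'joint_positions': array([-6.94752858e+01,  7.13352362e+00,  9.46340543e+01, -5.47052488e-04,
        7.83528295e+01, -4.73351191e+00]), 'dq': array([-0.07528206, -0.09288816, -0.09379125,  0.02865653, -0.10288733,
        0.04838988]), 'joint_efforts': array([ 2.54077182e-03, -4.23614323e+01, -3.65448153e+01,  4.48783385e-05,
        6.86114610e-03,  7.04534799e-06]), 'position': array([ 277.09968522, -587.29486793,  230.05300076]), 'ee_rot': array([-1.79990598e+02,  1.20040971e-01, -6.47416530e+01]), 'wrist_force': array([-0.12127147,  0.58593877,  0.39854825]), 'wrist_torque': array([ 2.52279486e-05,  2.45119879e-02, -1.18574518e-02]), 'gripper_width': 0.9987619605304068}
scene {'camera_matrix': array([[527.6244405 ,   0.        , 324.87103668],
       [  0.        , 527.6244405 , 248.35447189],
       [  0.        ,   0.        ,   1.        ]]), 'k1': -0.016788553136126007, 'R': array([[-0.82915396, -0.55898297,  0.00646089],
       [-0.34955329,  0.50941287, -0.78632756],
       [ 0.43625246, -0.65424503, -0.61777604]]), 't': array([582.55987289, 114.2191364
[... 978 characters left out ...]
r_c [(0.74, [83.7, 57.6, 876.5])]
amber_vial_c []
wrist {'camera_matrix': array([[342.66731981,   0.        , 317.28099148],
       [  0.        , 342.66731981, 243.85649752],
       [  0.        ,   0.        ,   1.        ]]), 'k1': -0.0461984233205418, 'T_tool_cam': array([[ 9.99999618e-01,  3.98500326e-04, -7.78038139e-04,
        -1.04913394e+00],
       [-1.33150206e-04,  9.49098528e-01,  3.14979311e-01,
        -8.19333514e+01],
       [ 8.63954211e-04, -3.14979087e-01,  9.49098219e-01,
        -1.42325533e+02],
       [ 0.00000000e+00,  0.00000000e+00,  0.00000000e+00,
         1.00000000e+00]])}
axis []
handle []
index []
marker []
violet_bottle_c []
dropper_c []
amber_vial_c []
1.2
```

View pics/scene0.png

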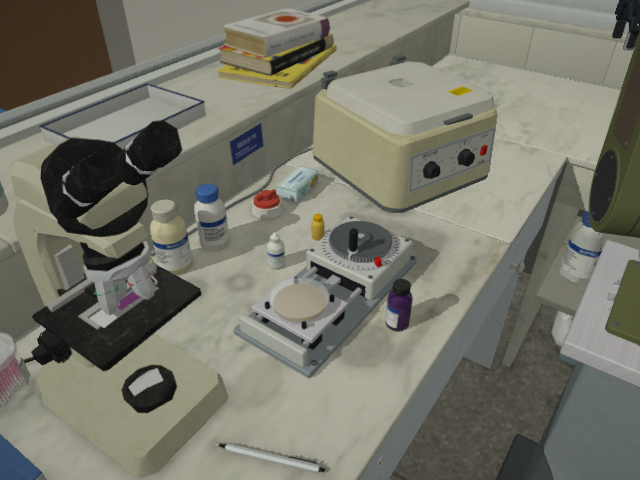

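View pics/side0.png

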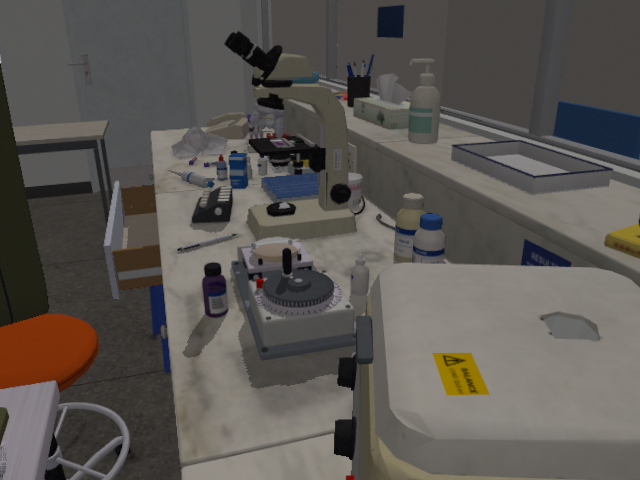

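```bash
cat > h.py <<'E'
import numpy as np, cv2
from scipy.spatial.transform import Rotation as Ro
def cam(cal,state=None):
    if 'R' in cal: return np.array(cal['R']),np.array(cal['t'])
    T=np.eye(4);T[:3,:3]=Ro.from_euler('xyz',state['ee_rot'],degrees=True).as_matrix();T[:3,3]=state['position']
    W=T@cal['T_tool_cam']; R=W[:3,:3].T; return R,-R@W[:3,3]
def dist(cal): return np.array([cal['k1'],0,0,0,0.])
def ray(cal,R,t,uv):
    p=cv2.undistortPoints(np.array([[uv]],float),cal['camera_matrix'],dist(cal))[0,0]
    d=R.T@np.array([p[0],p[1],1]); return -R.T@t,d/np.linalg.norm(d)
def onz(cal,R,t,uv,z):
    o,d=ray(cal,R,t,uv); return o+d*(z-o[2])/d[2]
def tri(rs):
    A=sum(np.eye(3)-np.outer(d,d) for o,d in rs); b=sum((np.eye(3)-np.outer(d,d))@o for o,d in rs)
    return np.linalg.solve(A,b)
def proj(cal,R,t,X):
    return cv2.projectPoints(np.array([X],float),cv2.Rodrigues(R)[0],t,cal['camera_matrix'],dist(cal))[0][0,0]
E
python3 - <<'E'
from h import *
from plant import vision
for n,L in {"scene":dict(axis=[5.1,74.5,819.3],handle=[47.2,-13.2,853.3],violet=[112.8,84.7,799.1],dropper=[-90.7,6.6,924.2],amber=[-16.1,-38.4,992.5],index=[64.5,-10.9,892.7]),"side":dict(axis=[-21.1,91.3,756.4],axis2=[-24.3,68,767],handle=[-34.2,27.2,791.2],marker=[-36,32,791.2],index=[-21.4,66,763.3],violet=[-155.1,77.2,811.1],dropper=[83.7,57.6,876.5])}.items():
    c=vision.get_calibration(n);R,t=cam(c)
    for k,v in L.items():
        X=R.T@(np.array(v)-t);print(n,k,X.round(1),proj(c,R,t,X).round(0))
E
```

```text
scene axis [477.6 325.2  48.9] [328. 296.]
scene handle [488.2 234.7  97.1] [354. 240.]
scene violet [375.9 283.4  54. ] [399. 304.]
scene dropper [626.5 275.5  36.8] [273. 252.]
scene amber [610.2 166.2  30.5] [316. 228.]
scene index [490.2 200.5  71.1] [363. 242.]
side axis [488.  168.4  51.6] [295. 305.]
side axis2 [490.5 187.3  69. ] [293. 289.]
side handle [492.4 226.7  97.2] [288. 261.]
side marker [490.1 225.4  92.8] [286. 264.]
side index [492.6 183.9  72.2] [295. 288.]
side violet [376.  260.9  44.4] [212. 292.]
side dropper [624.1 256.2  34.9] [359. 277.]
```

The scene shows the wheel around pixel (360,242) with the handle at (354,240) and the marker at (378,262). In the side view the marker is at (260,284) and the handle at (288,262). I'll measure these from the crops.

Run:
```python
import cv2,numpy as np
a=cv2.imread('pics/scene0.png')[205:305,290:430];b=cv2.imread('pics/side0.png')[235:345,230:365]
A=cv2.resize(a,(560,400),interpolation=cv2.INTER_CUBIC);B=cv2.resize(b,(540,440),interpolation=cv2.INTER_CUBIC)
cv2.imwrite('pics/cropA.png',A);cv2.imwrite('pics/cropB.png',B)
from h import *
from plant import vision
def red(im):
    h=cv2.cvtColor(im,cv2.COLOR_BGR2HSV);m=((h[...,0]<6)|(h[...,0]>174))&(h[...,1]>180)&(h[...,2]>100);return m
for n,(x0,x1,y0,y1) in {'scene':(340,420,240,290),'side':(240,280,265,300)}.items():
    im=cv2.imread(f'pics/{n}0.png');m=red(im)[y0:y1,x0:x1];ys,xs=np.nonzero(m);uv=(xs.mean()+x0,ys.mean()+y0)
    c=vision.get_calibration(n);R,t=cam(c);print(n,uv,len(xs),onz(c,R,t,uv,70))
```

```text
scene (np.float64(377.59574468085106), np.float64(261.27659574468083)) 47 [444.9682018  230.23757826  70.        ]
side (np.float64(259.2307692307692), np.float64(279.53846153846155)) 13 [447.49874552 230.67629709  70.        ]
```

View pics/cropA.png

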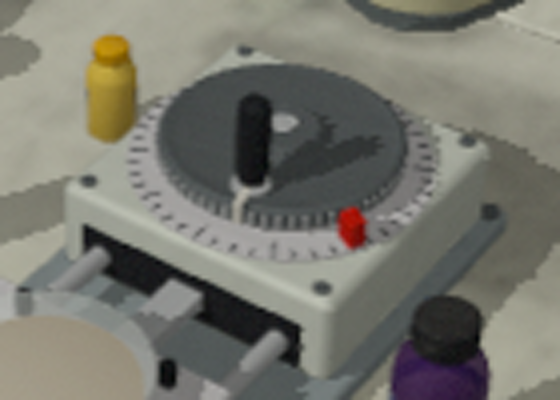

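View pics/cropB.png

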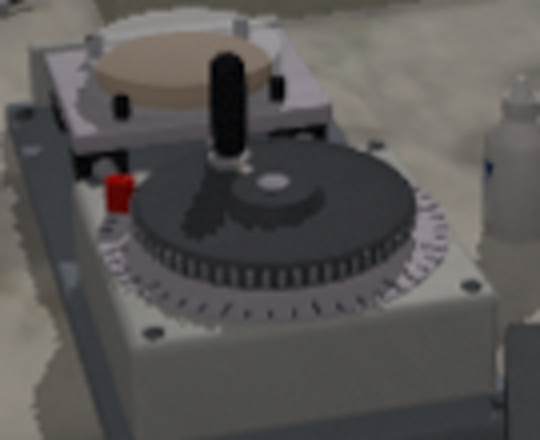

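Marker is about (446,230) and the handle about (490,230), so the line stands roughly 0.8 rad clockwise of the marker. I'll move the wrist camera over the wheel, with the jaws tangential at the marker (yaw ≈ 49°).

apply_moves(series=[0.2,0.5,0.6,0,0,0.6,0.4,1.4,1.2,0,0,1.4,0.6,2.3,1.8,0,0,2.2,0.8,3.2,2,0,0,3,1.0,4.1,2,0,0,3.8,1.2,5,2,0,0,4.6,1.5,5.8,2,0,0,5.4,1.7,6.6,2,0,0,6.2,1.9,7.4,2,0,0,7,2.1,8.2,2,0,0,7.8,2.3,9,2,0,0,8.6,2.5,9.8,2,0,0,9.4], grip=85)

```text
clock: 2.2
position: [377.3, -194.3, 311.6]
ee_rot: [180.0, -0.1, -8.1]
wrist_force: [0.7, 0.8, -0.3]
gripper_width: 0.999
```

apply_moves(series=[0.2,0.8,0,0,0,0.8,0.4,1.6,0,0,0,1.6,0.6,2.4,0,0,0,2.4,0.9,3.3,0,0,0,3.2,1.1,4.2,0,0,0,4,1.3,5.1,0,0,0,4.9,1.6,6,-0.3,0,0,5.8,1.8,6.9,-0.6,0,0,6.7,2.0,7.8,-0.9,0,0,7.6,2.3,8.7,-1.2,0,0,8.5,2.6,9.5,-1.5,0,0,9.3,2.6,10,-1.5,0,0,9.5], grip=45)

```text
clock: 3.2
position: [480.8, 208.2, 248.4]
ee_rot: [-179.9, 0.1, 49.2]
wrist_force: [-0.9, -0.7, 0.1]
gripper_width: 0.524
```

Run:
```python
from plant import arm, vision
import cv2,pickle
from h import *
s=arm.state();im=vision.snapshot('wrist');cv2.imwrite('pics/w1.png',im[:,:,::-1]);pickle.dump(s,open('w1.pkl','wb'))
print(s['clock'],s['position'],s['ee_rot'],s['dq'])
c=vision.get_calibration('wrist');R,t=cam(c,s)
for k in ('axis','handle','index','marker'):
    for r in vision.recognise('wrist',k)[:2]:
        X=R.T@(np.array(r['at'])-t);print(k,r['conf'],X.round(1),proj(c,R,t,X).round(0))
```

```text
3.2 [480.82488264 208.19738394 248.42396022] [-1.79874413e+02  1.29894882e-01  4.91655354e+01] [ 24.18853011  10.18893247 -10.53664836  -1.02881197   1.36804176
  13.70015855]
axis 0.72 [492.4 294.2  53.8] [391. 168.]
axis 0.57 [383.3 276.2  83.5] [301.  85.]
handle 0.74 [488.6 236.7 111.9] [348. 217.]
index 0.91 [496.  198.3  70.2] [319. 238.]
index 0.18 [504.5 359.6  64.1] [458. 133.]
marker 0.48 [451.8 229.1  75. ] [313. 184.]
```

View pics/w1.png

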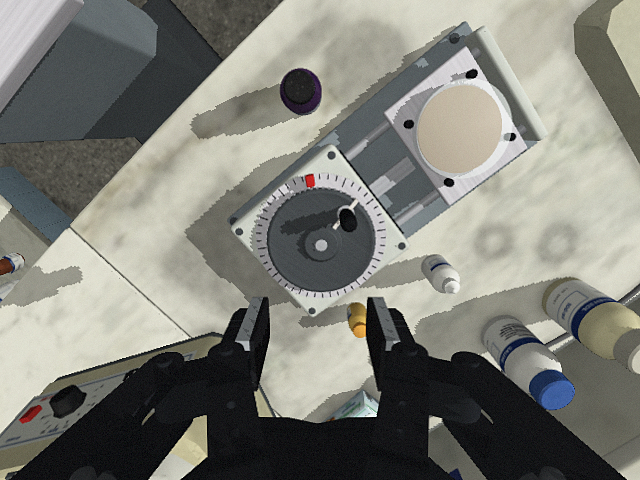

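The wrist view shows the hub at (320,245), the handle top at (347,214), the white line's end near (357,202) and the marker at (310,181). The arm was still moving when it was taken, so I'll retake it settled and measure.

Run:
```python
from plant import arm, vision
import cv2,pickle
from h import *
s=arm.state();im=vision.snapshot('wrist');b=im[:,:,::-1].copy();cv2.imwrite('pics/w2.png',b);pickle.dump(s,open('w2.pkl','wb'))
print(s['clock'],s['position'],s['ee_rot'],abs(s['dq']).max())
c=vision.get_calibration('wrist');R,t=cam(c,s)
for z in (72,):print(proj(c,R,t,[492,192,z]))
cv2.imwrite('pics/w2c.png',cv2.resize(b[140:320,230:420],None,fx=3.1,fy=3.1,interpolation=cv2.INTER_CUBIC))
```

```text
3.45 [481.39900973 205.1772385  251.9621434 ] [ 1.79941514e+02 -5.90390616e-02  4.88394833e+01] 1.0800677627556576
[312.60702859 235.41946108]
```

View pics/w2c.png

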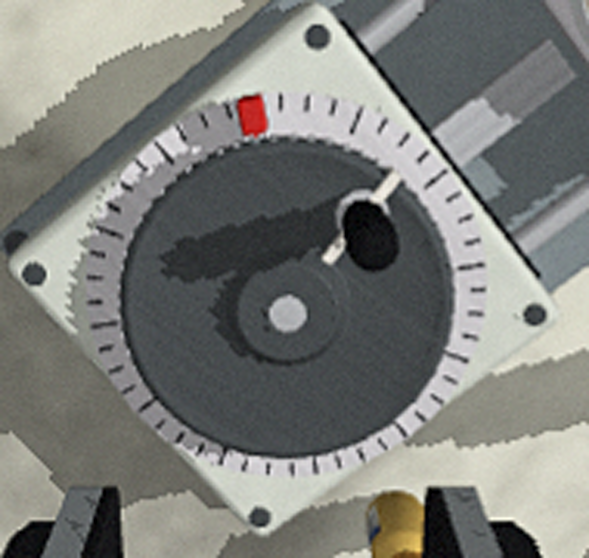

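```bash
cat >> h.py <<'E'
def wheel_fit(b,c,R,t,c0,z=72,show=None):
    """optimise centre of r=54 circle at z by gradient of luminance (dark in, bright out)"""
    from scipy.optimize import minimize
    g=cv2.GaussianBlur(cv2.cvtColor(b,cv2.COLOR_BGR2GRAY).astype(np.float32),(0,0),1)
    a=np.linspace(0,2*np.pi,240,endpoint=False)
    def f(p):
        v=[]
        for r in (52,56):
            X=np.c_[p[0]+r*np.cos(a),p[1]+r*np.sin(a),np.full(240,z)]
            uv=cv2.projectPoints(X,cv2.Rodrigues(R)[0],t,c['camera_matrix'],dist(c))[0][:,0].astype(np.float32)
            v.append(cv2.remap(g,uv[:,:1],uv[:,1:],cv2.INTER_LINEAR)[:,0])
        return -np.clip(v[1]-v[0],-60,60).mean()
    from scipy.optimize import brute,fmin
    return brute(f,(slice(c0[0]-10,c0[0]+10.1,2),slice(c0[1]-10,c0[1]+10.1,2)),finish=fmin)
def redmask(b):
    h=cv2.cvtColor(b,cv2.COLOR_BGR2HSV);return ((h[...,0]<7)|(h[...,0]>173))&(h[...,1]>150)&(h[...,2]>90)
E
python3 - <<'E'
from plant import vision
import pickle
from h import *
c=vision.get_calibration('wrist');s=pickle.load(open('w2.pkl','rb'));R,t=cam(c,s);b=cv2.imread('pics/w2.png')
C=wheel_fit(b,c,R,t,(490,195));print('centre',C)
for uv in [(122,290),(453,300),(290,455),(285,140),(288,313)]:
    X=onz(c,R,t,(230+uv[0]/3.1,140+uv[1]/3.1),72);print(uv,X,np.hypot(*(X[:2]-C)))
def rep(n,uv,z):
    X=onz(c,R,t,uv,z);d=X[:2]-C;print(n,X.round(1),'r',np.hypot(*d).round(1),'ang',np.degrees(np.arctan2(d[1],d[0])).round(1))
rep('index',(230+398/3.1,140+173/3.1),72)
rep('handle top',(230+371/3.1,140+236/3.1),115)
rep('handle pin',(230+360/3.1,140+215/3.1),73)
m=redmask(b)[160:210,290:340];ys,xs=np.nonzero(m);print(len(xs),xs.min()+290,xs.max()+290,ys.min()+160,ys.max()+160)
rep('red c',(xs.mean()+290,ys.mean()+160),72)
rep('red inner',(230+255/3.1,140+136/3.1),66);rep('red inner',(230+255/3.1,140+136/3.1),72)
# scene triangulation of hub & marker
for n in('scene','side'):
    c=vision.get_calibration(n);R,t=cam(c);b=cv2.imread(f'pics/{n}0.png')
    for z in (68,72,76):print(n,z,wheel_fit(b,c,R,t,(490,195),z))
E
```

```text
centre [500.86585525 197.18703638]
(122, 290) [462.59027244 161.31264372  72.        ] 52.45943469101007
(453, 300) [534.26666992 238.20890348  72.        ] 52.8999811150836
(290, 455) [541.11883913 163.78599652  72.        ] 52.306138979215234
(285, 140) [460.75972245 231.20791306  72.        ] 52.59203302469753
(288, 313) [502.99881332 195.86738244  72.        ] 2.508185929646805
index [491.1 250.7  72. ] r 54.3 ang 100.3
handle top [490.2 235.6 115. ] r 39.8 ang 105.5
handle pin [493.3 233.6  73. ] r 37.2 ang 101.7
93 307 315 171 183
red c [448.2 228.5  72. ] r 61.3 ang 149.3
red inner [454.5 224.5  66. ] r 53.8 ang 149.5
red inner [453.9 225.2  72. ] r 54.7 ang 149.2
scene 68 [500.41141751 192.13846802]
scene 72 [497.41709224 197.54777662]
scene 76 [494.35818873 203.16535699]
side 68 [498.11260757 187.35443544]
side 72 [496.38497995 181.56966417]
side 76 [494.6097097  176.06952176]
```

Wrist estimate: axis (501,197), index angle 100°, marker 149°, so 0.85 rad apart. I'll go above the handle for a second view.

apply_moves(series=[0.1,0.3,-0.7,0,0,0,0.2,0.6,-1.4,0,0,0,0.27,0.73,-2.1,0,0,0,0.27,0.73,-2.7,0,0,0,0.27,0.73,-2.7,0,0,0,0.27,0.73,-2.7,0,0,0], grip=45)

```text
clock: 4.0
position: [491.6, 232.7, 143.4]
ee_rot: [180.0, 0.1, 48.7]
wrist_force: [-0.3, 0.2, -0.0]
gripper_width: 0.525
```

Run:
```python
from plant import arm, vision
import cv2,pickle
from h import *
s=arm.state();im=vision.snapshot('wrist');b=im[:,:,::-1].copy();cv2.imwrite('pics/w3.png',b);pickle.dump(s,open('w3.pkl','wb'))
print(s['clock'],s['position'],s['ee_rot'],abs(s['dq']).max(),s['wrist_force'])
```

```text
4.0 [491.64030997 232.70691467 143.40497692] [1.79997788e+02 5.23711178e-02 4.87014941e+01] 3.2542637032930863 [-0.28290354  0.18379097 -0.04814785]
```

View pics/w3.png

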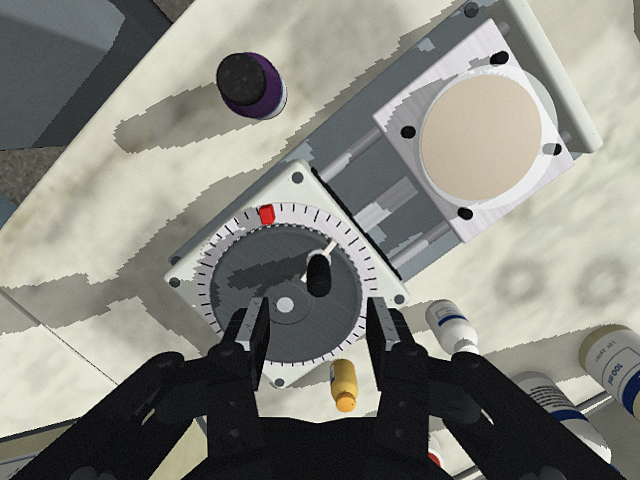

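Handle runs from (320,255) to its top at (318,290), the hub is at (285,305), the line's end at (334,241) and the marker's inner edge at (268,224). I'll triangulate against the first view.

Run:
```python
from plant import vision
import pickle
from h import *
c=vision.get_calibration('wrist')
V=[]
for n in('w2','w3'):
    s=pickle.load(open(n+'.pkl','rb'));V.append((cam(c,s),cv2.imread(f'pics/{n}.png')))
f=lambda u,v:(230+u/3.1,140+v/3.1)
for n,a,b in [('hub',f(288,313),(285,305)),('index',f(398,173),(334,241)),('red',f(255,136),(268,224)),('htop',f(374,245),(318,287))]:
    print(n,tri([ray(c,*V[0][0],a),ray(c,*V[1][0],b)]).round(1))
(R,t),b=V[1];C=wheel_fit(b,c,R,t,(499,197));print('C3',C)
for n,(uv,z) in dict(index=((334,241),72),red=((268,224),72),htop=((318,287),115),hub=((285,305),76)).items():
    X=onz(c,R,t,uv,z);d=X[:2]-C;print(n,X.round(1),np.hypot(*d).round(1),np.degrees(np.arctan2(d[1],d[0])).round(1))
cv2.imwrite('pics/w3c.png',cv2.resize(b[190:390,190:390],None,fx=3,fy=3,interpolation=cv2.INTER_CUBIC))
```

```text
hub [501.1 197.3  79.2]
index [490.7 250.5  71.8]
red [453.9 224.8  68.4]
htop [492.1 234.7 116.9]
C3 [500.33027865 197.10901189]
index [490.2 250.4  72. ] 54.2 100.8
red [453.3 225.8  72. ] 55.1 148.6
htop [492.7 234.1 115. ] 37.8 101.7
hub [502.  195.8  76. ] 2.1 -36.6
```

View pics/w3c.png

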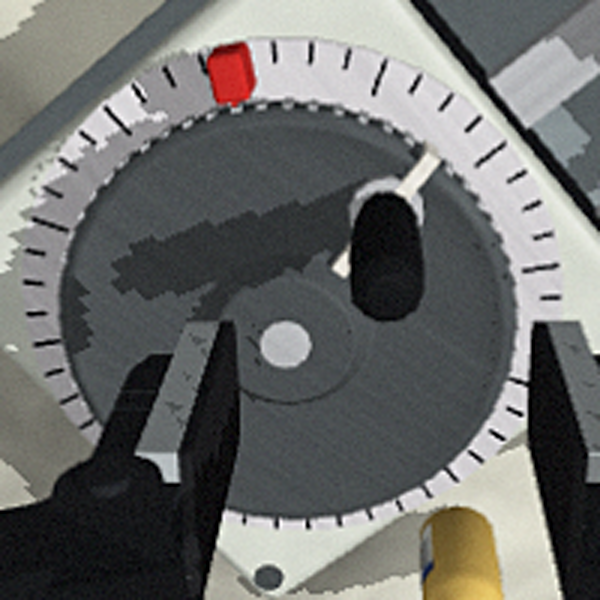

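apply_moves(series=[0.04,0.04,-0.5,0,0,0,0.04,0.04,-1.0,0,0,0,0.04,0.04,-1.48,0,0,0,0.04,0.04,-1.48,0,0,0,0.04,0.04,-1.48,0,0,0], grip=45)

```text
clock: 4.47
position: [495.2, 234.7, 87.7]
ee_rot: [179.9, -0.2, 48.7]
wrist_force: [-0.4, 0.4, -0.1]
gripper_width: 0.528
```

apply_moves(series=[0,0,0,0,0,0,0,0,0,0,0,0,0,0,0,0,0,0,0,0,0,0,0,0,0,0,0,0,0,0,0,0,0,0,0,0], grip=5, grip_force=50)

```text
clock: 4.97
position: [496.7, 234.8, 90.6]
ee_rot: [179.7, -0.3, 48.7]
wrist_force: [-1.7, -2.1, 6.4]
gripper_width: 0.142
```

Run:
```python
from plant import arm, vision
import cv2,pickle
s=arm.state();im=vision.snapshot('wrist');b=im[:,:,::-1].copy();cv2.imwrite('pics/w4.png',b);pickle.dump(s,open('w4.pkl','wb'))
print(s['clock'],s['position'],s['ee_rot'],s['gripper_width']*85.4,abs(s['dq']).max(),s['wrist_force'])
```

```text
4.9667 [496.73368496 234.78102395  90.58390742] [179.7130653   -0.34908878  48.68026957] 12.134910713529964 0.13210564836932304 [-1.69348363 -2.07841968  6.35065202]
```

View pics/w4.png

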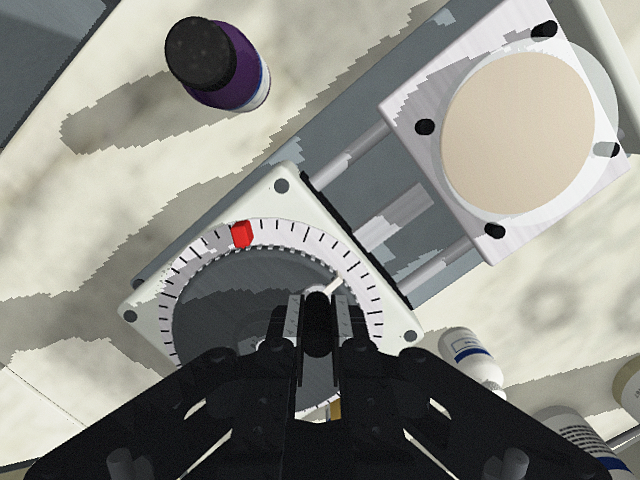

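Grip holds: opening ≈ 12 mm, grasp radius 37.9 mm from the estimated axis, angle ≈ 96°. Next I'll work out the anticlockwise arc.

```bash
cat > arc.py <<'E'
import sys,json
from h import *
from plant import arm
C=np.array([500.7,197.1]);Rr=38.0
def main(degs,C=C,Rr=Rr):
    s=arm.state();p=s['position'];d=p[:2]-C;th=np.degrees(np.arctan2(d[1],d[0]))%360
    F=s['wrist_force'];tg=np.array([-d[1],d[0]])/np.hypot(*d)
    print('t',round(s['clock'],2),'ang',th.round(2),'r',np.hypot(*d).round(2),'z',p[2].round(1),'Ft(ccw)',(F[:2]@tg).round(2),'Fr',(F[:2]@d/np.hypot(*d)).round(2),'Fz',F[2].round(1),'yaw',s['ee_rot'].round(1))
    print([[float(x) for x in ((C+Rr*np.array([np.cos(np.radians(a)),np.sin(np.radians(a))])-p[:2])/40).round(2)] for a in degs])
if __name__=='__main__':
    main([eval(a) for a in sys.argv[1:]])
E
python3 arc.py 100 104 108 112 116 120 124 128 132 136 140 144
```

```text
t 5.02 ang 95.97 r 37.87 z 90.6 Ft(ccw) 1.98 Fr -0.81 Fz 5.9 yaw [179.7  -0.3  48.7]
[[-0.07, -0.01], [-0.13, -0.02], [-0.2, -0.04], [-0.26, -0.06], [-0.32, -0.09], [-0.38, -0.12], [-0.43, -0.15], [-0.49, -0.19], [-0.54, -0.24], [-0.58, -0.28], [-0.63, -0.33], [-0.67, -0.38]]
```

apply_moves(series=[-0.07,-0.01,0,0,0,0,-0.13,-0.02,0,0,0,0,-0.2,-0.04,0,0,0,0,-0.26,-0.06,0,0,0,0,-0.32,-0.09,0,0,0,0,-0.38,-0.12,0,0,0,0,-0.43,-0.15,0,0,0,0,-0.49,-0.19,0,0,0,0,-0.54,-0.24,0,0,0,0,-0.58,-0.28,0,0,0,0,-0.63,-0.33,0,0,0,0,-0.67,-0.38,0,0,0,0])

```text
clock: 6.02
position: [469.3, 220.4, 90.7]
ee_rot: [179.8, -0.4, 48.7]
wrist_force: [-0.9, 4.7, -1.7]
gripper_width: 0.14
```

```bash
python3 arc.py 147 151 155 159 163 167 171 175 179 183 187 191
```

```text
t 6.02 ang 143.35 r 39.1 z 90.7 Ft(ccw) -3.26 Fr 3.54 Fz -1.7 yaw [179.8  -0.4  48.7]
[[-0.01, -0.07], [-0.05, -0.12], [-0.08, -0.18], [-0.1, -0.24], [-0.12, -0.31], [-0.14, -0.37], [-0.15, -0.43], [-0.16, -0.5], [-0.17, -0.57], [-0.16, -0.63], [-0.16, -0.7], [-0.15, -0.76]]
```

apply_moves(series=[-0.01,-0.07,0,0,0,0,-0.05,-0.12,0,0,0,0,-0.08,-0.18,0,0,0,0,-0.1,-0.24,0,0,0,0,-0.12,-0.31,0,0,0,0,-0.14,-0.37,0,0,0,0,-0.15,-0.43,0,0,0,0,-0.16,-0.5,0,0,0,0,-0.17,-0.57,0,0,0,0,-0.16,-0.63,0,0,0,0,-0.16,-0.7,0,0,0,0,-0.15,-0.76,0,0,0,0])

```text
clock: 7.02
position: [461.5, 190.1, 90.7]
ee_rot: [-180.0, -0.3, 48.7]
wrist_force: [-6.5, 3.0, 2.1]
gripper_width: 0.14
```

```bash
python3 arc.py 192 194 196 198 ; python3 -c "
from plant import vision
import cv2
cv2.imwrite('pics/w5.png',vision.snapshot('wrist')[:,:,::-1])"
```

```text
t 7.02 ang 190.1 r 39.83 z 90.7 Ft(ccw) -4.11 Fr 5.87 Fz 2.1 yaw [-180.    -0.3   48.7]
[[0.05, -0.02], [0.06, -0.06], [0.07, -0.09], [0.08, -0.12]]
```

View pics/w5.png

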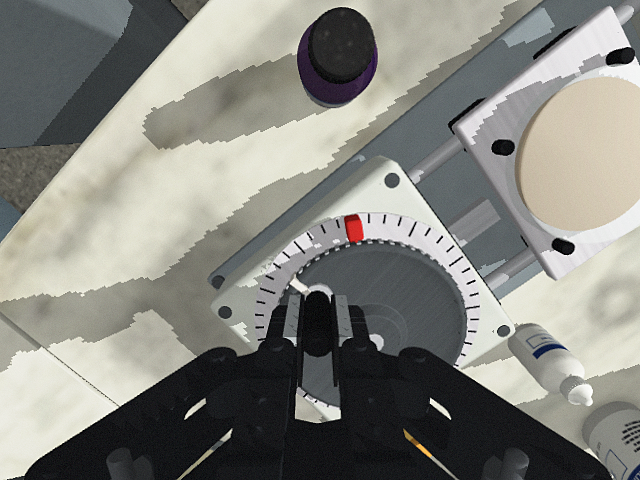

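The wheel follows: handle at ~190°, 3-4 N drag. The recorded points put the axis nearer (498.5,197), so I'm updating it and stepping on with force checks.

```bash
sed -i 's/C=np.array(\[500.7,197.1\])/C=np.array([498.5,197.0])/' arc.py; python3 arc.py 194 197 200 203 203
```

```text
t 7.07 ang 191.27 r 37.64 z 90.7 Ft(ccw) -3.37 Fr 6.06 Fz 2.5 yaw [-180.    -0.2   48.7]
[[0.0, -0.05], [0.01, -0.09], [0.03, -0.14], [0.05, -0.19], [0.05, -0.19]]
```

apply_moves(series=[0,-0.05,0,0,0,0,0.01,-0.09,0,0,0,0,0.03,-0.14,0,0,0,0,0.05,-0.19,0,0,0,0,0.05,-0.19,0,0,0,0])

```text
clock: 7.48
position: [463.7, 181.6, 90.7]
ee_rot: [180.0, -0.2, 48.6]
wrist_force: [0.3, 2.5, -2.7]
gripper_width: 0.142
```

```bash
python3 arc.py 205 207 209 209
```

```text
t 7.48 ang 203.81 r 38.03 z 90.7 Ft(ccw) -2.11 Fr -1.31 Fz -2.7 yaw [180.   -0.2  48.6]
[[0.01, -0.02], [0.02, -0.05], [0.04, -0.08], [0.04, -0.08]]
```

apply_moves(series=[0.01,-0.02,0,0,0,0,0.02,-0.05,0,0,0,0,0.04,-0.09,0,0,0,0,0.04,-0.09,0,0,0,0])

```text
clock: 7.82
position: [465.5, 177.8, 90.7]
ee_rot: [180.0, -0.2, 48.6]
wrist_force: [1.0, 3.0, -2.1]
gripper_width: 0.14
```

```bash
python3 arc.py 211 213 215 215
```

```text
t 7.82 ang 210.17 r 38.14 z 90.7 Ft(ccw) -2.03 Fr -2.39 Fz -2.1 yaw [180.   -0.2  48.6]
[[0.01, -0.01], [0.03, -0.04], [0.05, -0.07], [0.05, -0.07]]
```

apply_moves(series=[0.01,-0.02,0,0,0,0,0.03,-0.05,0,0,0,0,0.05,-0.08,0,0,0,0,0.05,-0.08,0,0,0,0])

```text
clock: 8.15
position: [467.7, 174.4, 90.7]
ee_rot: [180.0, -0.2, 48.6]
wrist_force: [0.6, 3.3, -2.9]
gripper_width: 0.148
```

```bash
python3 arc.py 218 220 222 222
```

```text
t 8.15 ang 216.29 r 38.18 z 90.7 Ft(ccw) -2.31 Fr -2.42 Fz -2.9 yaw [180.   -0.2  48.6]
[[0.02, -0.02], [0.04, -0.05], [0.06, -0.07], [0.06, -0.07]]
```

apply_moves(series=[0.02,-0.02,0,0,0,0,0.05,-0.05,0,0,0,0,0.08,-0.08,0,0,0,0,0.08,-0.08,0,0,0,0])

```text
clock: 8.48
position: [470.9, 170.7, 90.7]
ee_rot: [180.0, -0.1, 48.6]
wrist_force: [-2.3, 1.6, -1.3]
gripper_width: 0.138
```

```bash
python3 arc.py 225 227 229 229
```

```text
t 8.48 ang 223.57 r 38.14 z 90.7 Ft(ccw) -2.69 Fr 0.57 Fz -1.3 yaw [ 1.80e+02 -1.00e-01  4.86e+01]
[[0.02, -0.01], [0.04, -0.04], [0.07, -0.06], [0.07, -0.06]]
```

apply_moves(series=[0.02,-0.02,0,0,0,0,0.05,-0.05,0,0,0,0,0.08,-0.07,0,0,0,0,0.08,-0.07,0,0,0,0])

```text
clock: 8.82
position: [474.2, 167.6, 90.7]
ee_rot: [179.9, -0.1, 48.6]
wrist_force: [-1.8, 1.9, -0.2]
gripper_width: 0.143
```

```bash
python3 arc.py 232 234 236 236
```

```text
t 8.82 ang 230.51 r 38.14 z 90.7 Ft(ccw) -2.58 Fr -0.34 Fz -0.2 yaw [ 1.799e+02 -1.000e-01  4.860e+01]
[[0.02, -0.01], [0.05, -0.03], [0.08, -0.05], [0.08, -0.05]]
```

apply_moves(series=[0.02,-0.01,0,0,0,0,0.05,-0.03,0,0,0,0,0.09,-0.06,0,0,0,0,0.09,-0.06,0,0,0,0])

```text
clock: 9.15
position: [478.0, 164.8, 90.7]
ee_rot: [179.9, -0.1, 48.6]
wrist_force: [-2.2, 0.6, -0.2]
gripper_width: 0.142
```

```bash
python3 arc.py 239 241 243 243
```

```text
t 9.15 ang 237.58 r 38.2 z 90.7 Ft(ccw) -2.18 Fr 0.68 Fz -0.2 yaw [ 1.799e+02 -1.000e-01  4.860e+01]
[[0.02, -0.01], [0.05, -0.02], [0.08, -0.04], [0.08, -0.04]]
```

apply_moves(series=[0.03,-0.01,0,0,0,0,0.06,-0.03,0,0,0,0,0.1,-0.05,0,0,0,0,0.1,-0.05,0,0,0,0])

```text
clock: 9.48
position: [482.3, 162.4, 90.7]
ee_rot: [179.9, -0.1, 48.6]
wrist_force: [-2.0, 0.3, 1.4]
gripper_width: 0.145
```

```bash
python3 arc.py 246 248 250 250
```

```text
t 9.48 ang 244.9 r 38.19 z 90.7 Ft(ccw) -1.93 Fr 0.55 Fz 1.4 yaw [ 1.799e+02 -1.000e-01  4.860e+01]
[[0.02, -0.0], [0.05, -0.02], [0.08, -0.03], [0.08, -0.03]]
```

apply_moves(series=[0.03,-0.01,0,0,0,0,0.06,-0.02,0,0,0,0,0.1,-0.04,0,0,0,0,0.1,-0.04,0,0,0,0])

```text
clock: 9.82
position: [486.7, 160.6, 90.7]
ee_rot: [179.9, -0.1, 48.6]
wrist_force: [-1.9, -0.2, 0.6]
gripper_width: 0.141
```

```bash
python3 arc.py 253 255 257 257
```

```text
t 9.82 ang 251.97 r 38.25 z 90.7 Ft(ccw) -1.74 Fr 0.77 Fz 0.6 yaw [ 1.799e+02 -1.000e-01  4.860e+01]
[[0.02, 0.0], [0.05, -0.01], [0.08, -0.02], [0.08, -0.02]]
```

apply_moves(series=[0.03,0,0,0,0,0,0.06,-0.01,0,0,0,0,0.1,-0.02,0,0,0,0,0.1,-0.02,0,0,0,0])

```text
clock: 10.15
position: [491.0, 159.5, 90.7]
ee_rot: [179.8, -0.1, 48.6]
wrist_force: [-2.2, -0.9, 1.7]
gripper_width: 0.139
```

```bash
python3 arc.py 260 262 264 264
```

```text
t 10.15 ang 258.72 r 38.21 z 90.7 Ft(ccw) -2.02 Fr 1.34 Fz 1.7 yaw [ 1.798e+02 -1.000e-01  4.860e+01]
[[0.02, 0.0], [0.05, -0.0], [0.09, -0.01], [0.09, -0.01]]
```

apply_moves(series=[0.03,0,0,0,0,0,0.06,-0.01,0,0,0,0,0.1,-0.01,0,0,0,0,0.1,-0.01,0,0,0,0])

```text
clock: 10.48
position: [495.0, 159.0, 90.7]
ee_rot: [179.8, -0.0, 48.6]
wrist_force: [-4.5, -2.3, 2.4]
gripper_width: 0.141
```

```bash
python3 arc.py 267 269 271 271
```

```text
t 10.48 ang 264.73 r 38.19 z 90.7 Ft(ccw) -4.31 Fr 2.69 Fz 2.4 yaw [179.8  -0.   48.6]
[[0.04, 0.0], [0.07, 0.0], [0.1, 0.0], [0.1, 0.0]]
```

Force is rising (2.0 → 4.3 N), so the buffer is probably starting. Smaller steps from here.

apply_moves(series=[0.03,0,0,0,0,0,0.05,0,0,0,0,0,0.05,0,0,0,0,0])

```text
clock: 10.73
position: [496.4, 158.8, 90.6]
ee_rot: [179.9, 0.1, 48.6]
wrist_force: [-6.6, -2.1, 3.6]
gripper_width: 0.14
```

```bash
python3 arc.py 269 270
```

```text
t 10.73 ang 266.81 r 38.22 z 90.6 Ft(ccw) -6.44 Fr 2.42 Fz 3.6 yaw [1.799e+02 1.000e-01 4.860e+01]
[[0.04, 0.0], [0.05, 0.0]]
```

apply_moves(series=[0.03,0,0,0,0,0,0.06,0,0,0,0,0,0.06,0,0,0,0,0,0.06,0,0,0,0,0])

```text
clock: 11.07
position: [497.8, 158.8, 90.6]
ee_rot: [-180.0, 0.2, 48.6]
wrist_force: [-8.3, -1.7, 5.4]
gripper_width: 0.143
```

```bash
python3 arc.py 269 270
```

```text
t 11.07 ang 268.91 r 38.23 z 90.6 Ft(ccw) -8.26 Fr 1.81 Fz 5.4 yaw [-180.     0.2   48.6]
[[0.0, 0.01], [0.02, 0.01]]
```

apply_moves(series=[0.03,0,0,0,0,0,0.05,0,0,0,0,0,0.05,0,0,0,0,0,0.05,0,0,0,0,0,0.05,0,0,0,0,0])

```text
clock: 11.48
position: [498.4, 158.7, 90.6]
ee_rot: [-179.8, 0.4, 48.6]
wrist_force: [-9.7, -1.6, 5.4]
gripper_width: 0.145
```

```bash
python3 arc.py 266 262 258 254 250 246 242 238 234 230 226 222
```

```text
t 11.48 ang 269.89 r 38.28 z 90.6 Ft(ccw) -9.72 Fr 1.66 Fz 5.4 yaw [-179.8    0.4   48.6]
[[-0.06, 0.01], [-0.13, 0.02], [-0.2, 0.03], [-0.26, 0.04], [-0.32, 0.06], [-0.38, 0.09], [-0.44, 0.12], [-0.5, 0.15], [-0.56, 0.19], [-0.61, 0.23], [-0.66, 0.27], [-0.7, 0.32]]
```

9.7 N held steadily on the buffer, and the force rose with the buffer's stiffness. Contact began about 2.0 rad past the marker. Now winding clockwise.

apply_moves(series=[-0.06,0.01,0,0,0,0,-0.13,0.02,0,0,0,0,-0.2,0.03,0,0,0,0,-0.26,0.04,0,0,0,0,-0.32,0.06,0,0,0,0,-0.38,0.09,0,0,0,0,-0.44,0.12,0,0,0,0,-0.5,0.15,0,0,0,0,-0.56,0.19,0,0,0,0,-0.61,0.23,0,0,0,0,-0.66,0.27,0,0,0,0,-0.7,0.32,0,0,0,0])

```text
clock: 12.48
position: [470.4, 171.5, 90.7]
ee_rot: [-179.9, 0.4, 48.6]
wrist_force: [-1.1, -5.4, 1.1]
gripper_width: 0.146
```

```bash
python3 arc.py 218 214 210 206 202 198 194 190 186 182 178 175
```

```text
t 12.48 ang 222.24 r 37.94 z 90.7 Ft(ccw) 3.21 Fr 4.43 Fz 1.1 yaw [-179.9    0.4   48.6]
[[-0.05, 0.05], [-0.09, 0.11], [-0.12, 0.16], [-0.15, 0.22], [-0.18, 0.28], [-0.2, 0.34], [-0.22, 0.41], [-0.23, 0.47], [-0.24, 0.54], [-0.25, 0.6], [-0.25, 0.67], [-0.24, 0.72]]
```

apply_moves(series=[-0.05,0.05,0,0,0,0,-0.09,0.11,0,0,0,0,-0.12,0.16,0,0,0,0,-0.15,0.22,0,0,0,0,-0.18,0.28,0,0,0,0,-0.2,0.34,0,0,0,0,-0.22,0.41,0,0,0,0,-0.23,0.47,0,0,0,0,-0.24,0.54,0,0,0,0,-0.25,0.6,0,0,0,0,-0.25,0.67,0,0,0,0,-0.24,0.72,0,0,0,0])

```text
clock: 13.48
position: [460.8, 200.6, 90.7]
ee_rot: [-179.9, 0.4, 48.6]
wrist_force: [0.2, -4.3, -0.8]
gripper_width: 0.142
```

```bash
python3 arc.py 173 170 167 164 161 158 156 156 156;  python3 - <<'E'
from plant import arm,vision
import cv2,pickle
s=arm.state();b=vision.snapshot('wrist')[:,:,::-1].copy();cv2.imwrite('pics/w6.png',b);pickle.dump(s,open('w6.pkl','wb'))
E
```

```text
t 13.48 ang 174.55 r 37.9 z 90.7 Ft(ccw) 4.22 Fr -0.58 Fz -0.8 yaw [-179.9    0.4   48.6]
[[0.0, 0.03], [0.01, 0.08], [0.02, 0.12], [0.03, 0.17], [0.04, 0.22], [0.06, 0.27], [0.08, 0.3], [0.08, 0.3], [0.08, 0.3]]
```

View pics/w6.png

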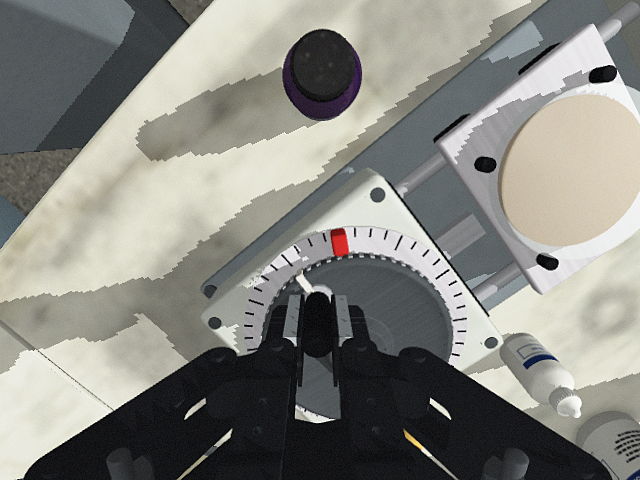

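The line's end is at about (299,274) and the marker's inner edge at (341,256). Continuing to ~156°.

apply_moves(series=[0,0.03,0,0,0,0,0.01,0.08,0,0,0,0,0.02,0.12,0,0,0,0,0.03,0.17,0,0,0,0,0.04,0.22,0,0,0,0,0.06,0.27,0,0,0,0,0.08,0.3,0,0,0,0,0.08,0.3,0,0,0,0,0.08,0.3,0,0,0,0])

```text
clock: 14.28
position: [464.2, 213.2, 90.7]
ee_rot: [-179.8, 0.3, 48.6]
wrist_force: [2.8, -2.8, -2.0]
gripper_width: 0.146
```

```bash
python3 arc.py 154 152 150 148 ;  python3 - <<'E'
from plant import arm,vision
import pickle
from h import *
s=arm.state();b=vision.snapshot('wrist')[:,:,::-1].copy();cv2.imwrite('pics/w7.png',b);pickle.dump(s,open('w7.pkl','wb'))
cv2.imwrite('pics/w7c.png',cv2.resize(b[200:320,270:420],None,fx=5,fy=5,interpolation=cv2.INTER_CUBIC))
E
```

```text
t 14.28 ang 154.8 r 37.96 z 90.7 Ft(ccw) 1.38 Fr -3.72 Fz -2.0 yaw [-179.8    0.3   48.6]
[[0.0, 0.01], [0.02, 0.04], [0.04, 0.07], [0.05, 0.1]]
```

View pics/w7c.png

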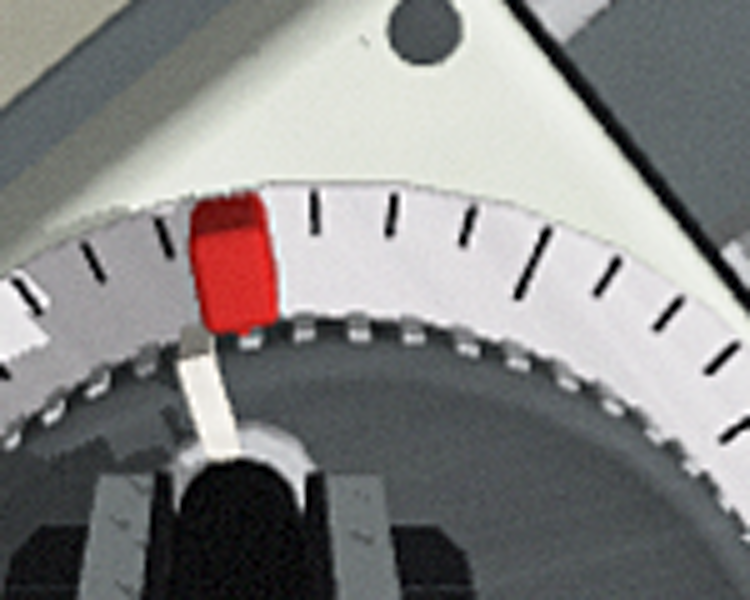

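Run:
```python
from plant import vision
import pickle
from h import *
c=vision.get_calibration('wrist');s=pickle.load(open('w7.pkl','rb'));R,t=cam(c,s);b=cv2.imread('pics/w7.png')
f=lambda u,v:(270+u/5,200+v/5)
I=onz(c,R,t,f(187,361),72);L=onz(c,R,t,f(222,455),72);M=onz(c,R,t,f(243,332),72);print(I,L,M)
for C in ([498.5,197],[500.5,197.1]):
    C=np.array(C)
    for n,X in zip('ILM',(I,L,M)):
        d=X[:2]-C;print(n,np.hypot(*d).round(1),np.degrees(np.arctan2(d[1],d[0])).round(2))
d=I-L;print('line dir',np.degrees(np.arctan2(d[1],d[0])))
m=redmask(b)[240:270,300:330];ys,xs=np.nonzero(m);print(xs.min()+300,xs.max()+300,ys.min()+240,ys.max()+240)
```

```text
[451.84862709 218.96308164  72.        ] [462.11412064 214.636784    72.        ] [453.22224359 225.35183485  72.        ]
I 51.6 154.79
L 40.4 154.14
M 53.4 147.95
I 53.3 155.8
L 42.2 155.45
M 55.1 149.14
line dir 157.1474580274042
308 324 240 266
```

Line's end is 6.7° short of the marker, and both agree with the handle's measured angle (154.8°). I'll go to ~148.5°.

apply_moves(series=[0.01,0.02,0,0,0,0,0.02,0.04,0,0,0,0,0.04,0.07,0,0,0,0,0.05,0.09,0,0,0,0,0.05,0.09,0,0,0,0,0.05,0.09,0,0,0,0])

```text
clock: 14.83
position: [466.2, 216.8, 90.7]
ee_rot: [-179.8, 0.3, 48.6]
wrist_force: [2.0, -3.8, -0.9]
gripper_width: 0.14
```

```bash
python3 arc.py 148 ;  python3 - <<'E'
from plant import arm,vision
import pickle
from h import *
s=arm.state();b=vision.snapshot('wrist')[:,:,::-1].copy();cv2.imwrite('pics/w8.png',b);pickle.dump(s,open('w8.pkl','wb'))
cv2.imwrite('pics/w8c.png',cv2.resize(b[200:320,250:400],None,fx=5,fy=5,interpolation=cv2.INTER_CUBIC))
E
```

```text
t 14.83 ang 148.48 r 37.93 z 90.7 Ft(ccw) 2.14 Fr -3.7 Fz -0.9 yaw [-179.8    0.3   48.6]
[[0.0, 0.01]]
```

View pics/w8c.png

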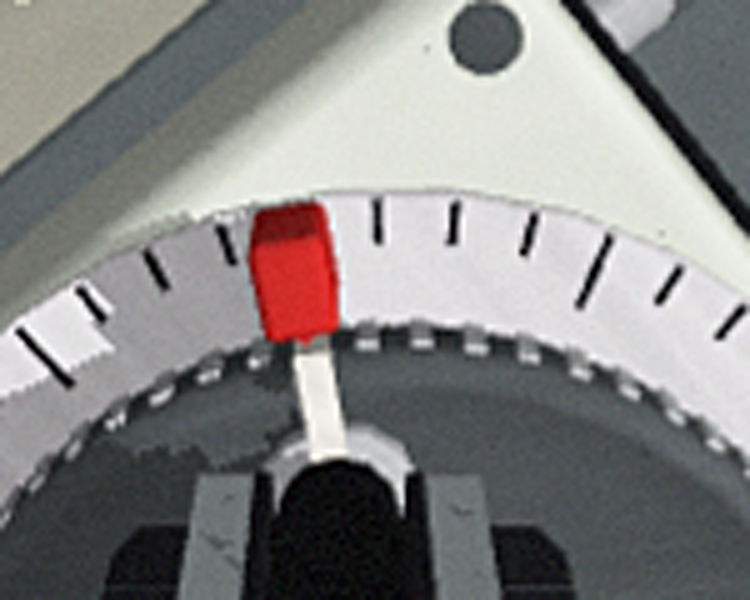

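Line's end at crop (313,350) against the marker's tip at (304,342): under 1 mm. Releasing.

apply_moves(series=[0,0,0,0,0,0,0,0,0,0,0,0,0,0,0,0,0,0,0,0,0,0,0,0,0,0,0,0,0,0], grip=40)

```text
clock: 15.3
position: [466.1, 217.2, 90.8]
ee_rot: [-179.8, 0.3, 48.6]
wrist_force: [-0.1, -0.0, 0.1]
gripper_width: 0.463
```

```bash
python3 arc.py 148 ;  python3 - <<'E'
from plant import arm,vision
import pickle
from h import *
s=arm.state();b=vision.snapshot('wrist')[:,:,::-1].copy();cv2.imwrite('pics/w9.png',b);pickle.dump(s,open('w9.pkl','wb'))
E
```

```text
t 15.3 ang 148.11 r 38.18 z 90.8 Ft(ccw) 0.03 Fr 0.05 Fz 0.1 yaw [-179.8    0.3   48.6]
[[0.0, -0.0]]
```

View pics/w9.png

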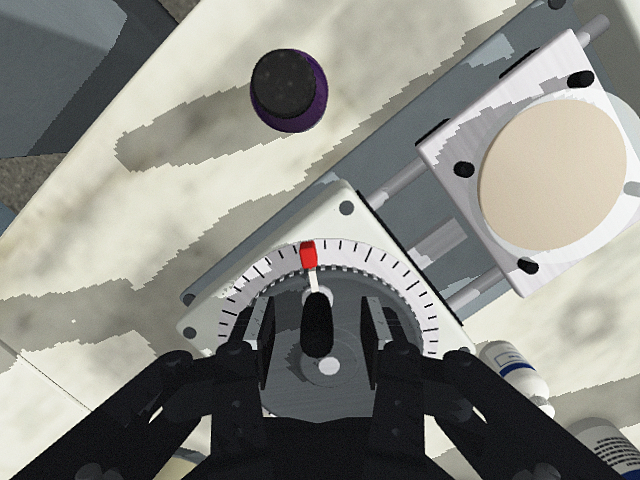

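The jaws are clear of the handle, there's no contact force, and the line (313,280) still points at the marker (309,265). Lifting straight up.

apply_moves(series=[0,0,0.3,0,0,0,0,0,0.7,0,0,0,0,0,1.2,0,0,0,0,0,1.8,0,0,0,0.1,-0.1,2.4,0,0,0,0.2,-0.2,3,0,0,0,0.3,-0.3,3.6,0,0,0,0.4,-0.4,3.8,0,0,0,0.4,-0.4,3.8,0,0,0,0.4,-0.4,3.8,0,0,0,0.4,-0.4,3.8,0,0,0])

```text
clock: 16.27
position: [481.2, 200.9, 240.9]
ee_rot: [-179.7, 0.4, 48.6]
wrist_force: [-0.2, -0.5, -0.1]
gripper_width: 0.471
```

Run:
```python
from plant import arm,vision
import pickle
from h import *
s=arm.state();b=vision.snapshot('wrist')[:,:,::-1].copy();cv2.imwrite('pics/w10.png',b);pickle.dump(s,open('w10.pkl','wb'))
print(s['clock'],s['position'],s['ee_rot'],abs(s['dq']).max(),s['wrist_force'])
cv2.imwrite('pics/w10c.png',cv2.resize(b[160:310,230:420],None,fx=4,fy=4,interpolation=cv2.INTER_CUBIC))
```

```text
16.2667 [481.15036398 200.89190847 240.92191301] [-179.70113908    0.42781935   48.62131485] 0.7564909307492342 [-0.24259921 -0.52778027 -0.06790196]
```

View pics/w10c.png

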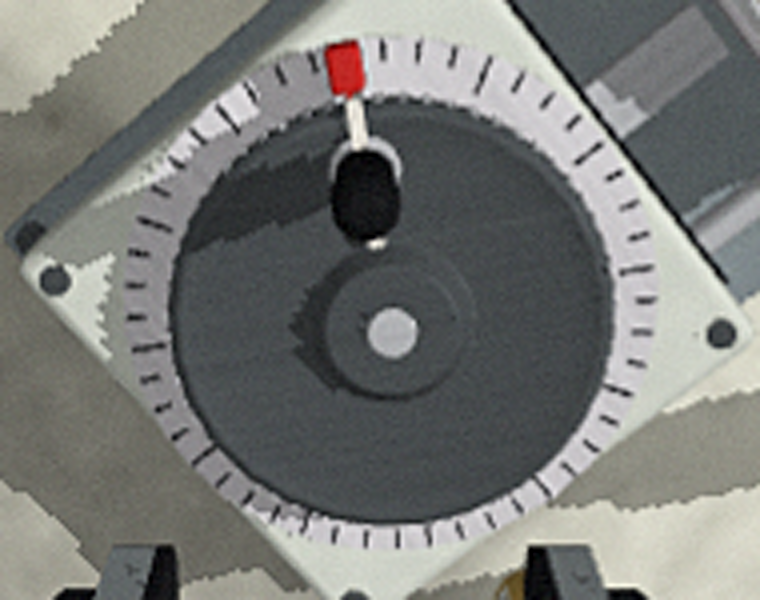

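Free view: the line's end at crop (354,98) against the marker's inner edge centred at (350,96). That is about 1 mm, unchanged since release, so the slack is still taken up clockwise. Handing in.

```bash
python3 -c "
from plant import arm
print(arm.job_done(), arm.state()['clock'])"
```

```text
the job is handed in; nothing more can be done
the job is handed in; nothing more can be done
```

I wound the stage back onto its buffer and then clockwise up to the red marker, let go and handed the job in. No verdict was given.

- **Buffer:** I wound the handle anticlockwise past the marker. Drag was about 2 N, then the force rose steadily to 9.7 N at the handle and I held it there. Buffer contact began about 2.0 rad past the marker.
- **Marker:** I then wound clockwise about 2.1 rad against the drag to the marker, without running past it and having to come back. I opened the jaws and lifted clear at about 16 s.
- **Last checks:** In the final wrist picture the line's end is about 1 mm from the marker's tip, clockwise of it. It did not shift visibly on release. The wrist force after letting go was zero within noise.
- **Not measured directly:** I inferred that the slack is taken up clockwise from the drag on the way in and the wheel not moving on release. I saw no sign that the marker or bottles had moved, but did not measure them again.
- **Disagreements:** My first camera estimate put the axis about 2 mm off in x compared with the handle's measured path, so I corrected it while winding. The side camera's fit of the wheel centre was about 16 mm out in y, and I did not use it.

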